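# Dock a part pallet on a measuring machine under its gravity catch

### The arm

A 6-joint arm with a two-finger parallel gripper is mounted at the origin on the work surface. World frame = base frame: x ahead of the robot, y to its left, z up, the work surface at z = 0. Lengths are in mm, angles in rad, forces in N, time in s.
With the tool pointing down it reaches from about 400 to 925 mm from the base axis. Payload 12.5 kg.
Tool frame: the origin (TCP) lies at the centre of the arm's flange, where the gripper is bolted on; the fingertips stand 190 mm ahead of it and the grasp point (between the pads) lies env.grip_point_offset ahead of it (env.grip_point_offset is the distance from the TCP to the grasp point, in mm); z points along the fingers, x is the direction in which the jaws open and shut, and the axes are right-handed (so a half turn about z gives the same grasp; the last joint's range is limited). The gripper opens to 95 mm and grips with 3 to 60 N. Pads are 20 mm wide; open, the fingers measure 119 mm over their backs; the gripper's body (75 mm by 180 mm) begins 59 mm behind the grasp point.
Start: joints at [1.072, 0.491, 1.559, -0, 1.092, -0.106], TCP at [239.212, 577.41, 404.761] pointing down, gripper open.
Joint ranges: [-3.1, 3.1], [-0.84, 2.19], [0.05, 2.79], [-1.13, 4.28], [0.06, 2.93], [-2.69, 2.69]. Speed limits (rad/s): [2.22, 2.22, 2.79, 3.14, 3.14, 3.14].

### API

Orientations are given as [roll, pitch, yaw] about the fixed x, y, z axes, in that order (R = Rz(yaw) Ry(pitch) Rx(roll)).
In Python, from cell import state, read_camera, camera_model, job_done, env gives the robot as it stands.
- The arm moves only by the tool arm_command, never from a script. Its argument "steps" is a list of rows, each a list of 6 numbers: the shift along the tool's x, y, z in cm, then the turn, a rotation vector about the tool's x, y, z in degrees. In form: [[dx, dy, dz, rx, ry, rz], ...]. A call has 1 to 12 rows; each row is the pose to reach, as a shift and turn from the pose commanded when the call began, along the tool's axes at that moment; what a row does not reach only later rows make up. A row lasts 1/12 s, in which the tool goes at most 41.7 mm and 7.16 degrees, less where a joint would pass 70% of its speed; a pose out of reach is approached as far as the arm can. A call with a gripper value outside its range is refused whole. "jaw" is the finger opening in cm, from 0 to 9.51, set as the call begins (left out, the last holds). The fingers move at their own pace and stop on an object; the grip force is fixed at half the most. Time passes only in rows, so rows that repeat a pose let the fingers close. It gives the time, the measured TCP pose, the force and the opening at its end, in the units of the state.
- state(): the state, without advancing time (a new reading comes with each control period).
- read_camera(name): name is "scene" or "top" or "wrist"; returns the picture (480x640x3 uint8, red, green, blue); there is no depth.
- camera_model(name): a dict with "K" (3x3 intrinsics, pixels), "k1" (the pictures are not rectified: a ray, as slopes to the right and down, at radius r is drawn at 1 + k1 r^2 times it, then the intrinsics apply), "xyz" and "rotation" of the camera in the world. Camera axes: x right, y up, looking along -z (the intrinsics and any distortion apply to the point x, -y, -z); pixel columns grow to the right and rows downward; lengths in mm; the calibration is good to about 2 mm. A picture is of the moment at which its call begins: read the wrist's pose just before it. camera_model takes no time and is no camera call; for the wrist camera it gives the pose at the moment of the call.
- job_done(): hands the job in, once; it reports no verdict.
The state is a dict: "t": time; "joints": joint angles; "qvel": joint speeds; "tau": joint torques, N m; "eef_pos": TCP position; "tcp_rot": TCP orientation; "ft_force": force on the tool from outside, world axes, zero at the start; "moment": the same for the moment, N m; "opening": opening from 0.0 (shut) to 1.0 (fully open).
Only numpy, scipy, OpenCV 4.12 (cv2) and the standard library are available. Lean on these libraries where they do the work, as an engineer would, in place of code of your own. Each camera call takes 0.05 s, during which the arm holds its last target. There are 200 camera calls.

### The job

Pick up the pallet by its black handle without spilling the shaft, and set it down flat on the open end of the docking lane, in front of the catch, with its shaft side away from the catch. Slide it along the lane, letting its own edge lift the catch, and ease it against the sprung end stop just until the catch drops behind it; feel for this, never pressing on the stop with more than 18 N, and keep the gripper off the catch. Then let go, so that the springs hold the pallet back against the dropped catch with the shaft still in its vees and everything else left where it was.

Things in the scene. Friction and masses are not known exactly. Their poses are not given: they have to be found in the camera images.
- pallet_grip (a point): centre of the pallet's black D-handle bar, where it is gripped: bar 12 mm (pallet x) by 52 mm (y) by 14 mm high, over the middle of the plate, its centre 53 mm above the pallet's underside, 34 mm of free space under the bar; the fingers close along the pallet's x. Axes as the pallet's.
- pallet_base (a point): the pallet, a loose aluminium plate 90 mm (its x) by 120 mm (y) by 12 mm, 0.5 kg (0.66 with the shaft, both vary 25%); this point is the centre of its underside, z up. Two dark vees stand near its +y edge; the strip along its -y edge is bare, for the catch. It starts on the granite, left or right of the lane. In the lane its x points along the lane's x.
- shaft_mid (a point): middle of the steel stepped shaft (88 mm long along pallet x, 16 mm thick, 25 mm collar between the vees, 0.16 kg) lying loose in the pallet's vees; origin on its axis, x along it
- shaft_seat (a point): the point of the pallet where the shaft's middle belongs: 42 mm to +y of the plate's centre, 27.5 mm above its underside
- lane_top (a point): docking lane, fixed: dark plate 320 mm (x, travel, away from the robot) by 206 mm (y, to the left) with two white strips (friction 0.2) to slide on, x -155 to +115 mm; this point lies mid-plate, strip-top height, 15 mm over the granite. On it is clamped the dock (side rails, catch and end stop as one), anywhere from 10 mm nearer to 10 mm farther along x than the x given here: not measured, find by feel.
- lane_entry (a point): middle of the lane's open end, strip-top height, lane x = -105 mm, axes as the lane: the pallet's centre is set down here, 4 mm along x either way, short of the catch, then slid about 175 mm along +x. Rails: tops 10 mm above the strips, lane x -30 to +110 mm, 123 mm apart (1.5 mm play each side of the pallet), flaring towards the robot to 145 mm apart at x = -62 mm (all 10 mm either way).
- catch (a joint): gravity catch, rad: 0 = at rest, nose in the lane; grows as lifted; 0.19 riding on the pallet. Yellow arm 14 mm wide, 0.12 kg, trailing to +x and down from a pin on a grey bracket at lane x -46 to -12 (10 mm either way), y -88 to -37 mm, tops 55 mm above the strips. Lifted easily (1 N). It falls behind the pallet when its centre is at about lane x = +74 (10 mm either way), against 7 N of spring.
- lane_far (a point): middle of the far end of the lane's plate (lane x = +158 mm), 15 mm above the granite. Just short of it stands the dock's grey end stop (22 x 120 x 20 mm): two brass spring plungers 68 mm apart stand 8.5 mm out of its face, together 2 N at first touch, 0.8 N more per mm. The pallet meets them 6 mm before the catch drops (7 N; 10 to 14 N at the handle, with friction) and the hard face 2 mm after (9 N).
- vee_block: bystander: loose dark vee block with clamp bow, 60 x 50 x 104 mm; origin centre of underside
- ref_sphere: bystander: loose reference sphere, white 25 mm ball on a stem and 56 mm foot, 110 mm tall; origin centre of underside
- ring_gauge: bystander: loose steel ring gauge, 68 mm across, 20 mm high; origin centre of underside
- stylus_tray: bystander: loose green open tray, 85 x 60 x 30 mm; origin centre of underside
- standoff_a: bystander: loose black standoff, 22 mm across, 45 mm high; origin centre of underside
- standoff_b: bystander: loose black standoff, 22 mm across, 30 mm high; origin centre of underside
Not all that is in view belongs to the job. Several things look just like the part that bears pallet_grip: the one meant starts farthest from the robot's base.

How it is judged:
By the outcome, as a careful person would: the job done as asked, in the order asked, and still so for the second after the job is handed in, with the robot touching nothing.
It also fails if it takes over 72 s, if anything falls off the work surface, if the arm or the gripper's body presses on something with over 40 N, if the wrist force passes 120 N, or if a joint passes its speed limit or range.

## Working session

There is one attempt and no reset: what is moved stays moved. The work goes in short steps, Python scripts to look and compute and a tool call to move; the robot and the scene stay as the last step left them, time stands still between calls to the robot, and variables do not carry over. Pictures are saved under pics/ and viewed, about 8 in all and at most 12, crops included, and the job is handed in when it is done.

Besides the shell and the picture viewer there is one more tool, called after "Request:" in YAML: its name, and indented under it one key for each argument. arm_command: Moves the arm, as the interface text tells. Its arguments: {"type":"object","properties":{"steps":{"type":"array"},"jaw":{"type":"number"}},"required":["steps"]}

```bash
mkdir -p pics
cat > h.py <<'E'
import numpy as np, cv2
from cell import state, read_camera, camera_model, job_done, env
def shot(n,f):
    m=camera_model(n); im=read_camera(n); cv2.imwrite('pics/'+f,im[:,:,::-1]); return m,im
def rays(m,uv):
    K=np.array(m['K'],float); k=m['k1']
    uv=np.atleast_2d(uv).astype(float)
    p=np.c_[(uv[:,0]-K[0,2])/K[0,0],(uv[:,1]-K[1,2])/K[1,1]]; q=p.copy()
    for _ in range(30): q=p/(1+k*(q**2).sum(1,keepdims=True))
    d=np.c_[q[:,0],-q[:,1],-np.ones(len(q))]
    return np.array(m['xyz'],float), d@np.array(m['rotation']).reshape(3,3).T
def onz(m,uv,z):
    o,d=rays(m,uv); return o+d*((z-o[2])/d[:,2])[:,None]
def proj(m,P):
    K=np.array(m['K'],float)
    c=(np.atleast_2d(P)-np.array(m['xyz']))@np.array(m['rotation']).reshape(3,3)
    q=np.c_[c[:,0]/-c[:,2],-c[:,1]/-c[:,2]]; q=q*(1+m['k1']*(q**2).sum(1,keepdims=True))
    return np.c_[q[:,0]*K[0,0]+K[0,2],q[:,1]*K[1,1]+K[1,2]]
E
python3 - <<'E'
from h import *
print(state()); print(env.grip_point_offset)
a=shot('top','top0.png'); b=shot('scene','sc0.png'); 
for m in (a[0],b[0],camera_model('wrist')): print(m)
E
```

```text
{'t': 0.0, 'joints': array([ 1.07239388e+00,  4.91558391e-01,  1.55949410e+00,  3.85681581e-06,
        1.09168213e+00, -1.05619407e-01]), 'qvel': array([ 0.00073282, -0.00075041,  0.00179703, -0.00059673, -0.00099653,
        0.00105358]), 'tau': array([-4.15006056e-03, -6.12647367e+01, -2.58163083e+01,  6.91078696e-02,
        4.83245426e-02, -1.12760908e-04]), 'eef_pos': array([239.19369062, 577.36857666, 404.14697291]), 'tcp_rot': array([-3.14146886e+00,  1.13524716e-03,  1.17801158e+00]), 'ft_force': array([-0.44712677,  0.5661277 ,  0.53384129]), 'moment': array([-0.03510855, -0.01312014,  0.03089972]), 'opening': 0.9986883488078347}
171.3
{'K': array([[468.27485864,   0.        , 314.65171015],
       [  0.        , 468.27485864, 236.06249033],
       [  0.        ,   0.        ,   1.        ]]), 'k1': -0.11263873717730696, 'xyz': array([ 419.5714008 ,   20.53918245, 1276.78394299]), 'rotation': array([ 1.14549470e-01,  1.09197302e-03, -1.57753343e+00])}
{'K': array([[503.72136671,   0.        , 318.41601785],
       [  0.        , 503.72136671, 240.27680225],
       [  0.        ,   0.        ,   1.        ]]), 'k1': -0.049205275927797554, 'xyz': array([1068.27973666,  497.24820182,  871.08165167]), 'rotation': array([0.71429356, 0.0144104 , 2.29139608])}
{'K': array([[419.64461173,   0.        , 321.60531387],
       [  0.        , 419.64461173, 241.14006197],
       [  0.        ,   0.        ,   1.        ]]), 'k1': -0.09287939133888866, 'xyz': array([168.7614086 , 606.23924493, 384.01538716]), 'rotation': array([-2.79119011e-01, -2.86240614e-04,  1.17771358e+00])}
```

View pics/top0.png

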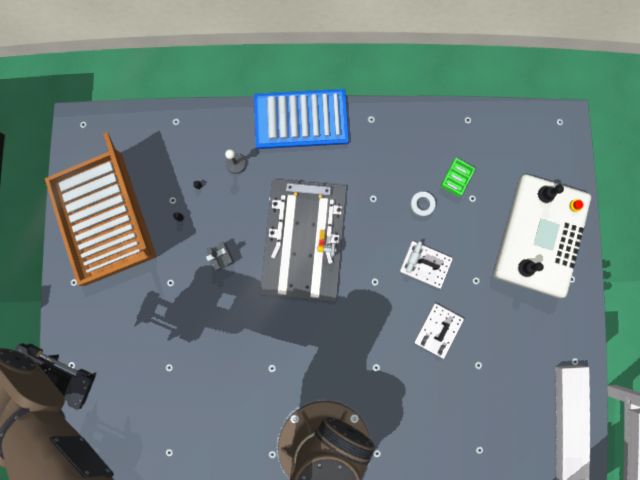

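View pics/sc0.png

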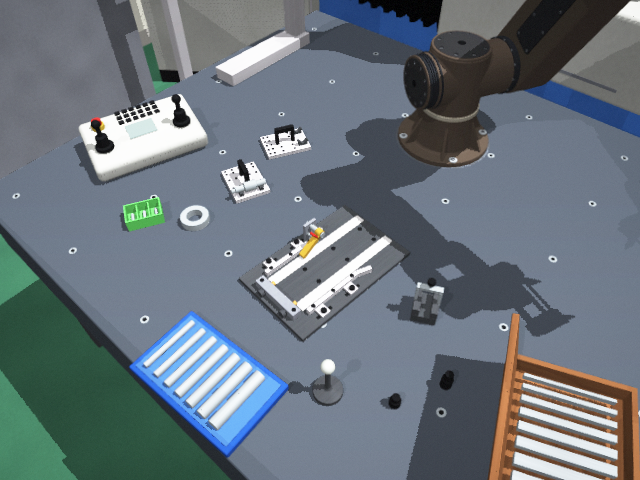

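The scene camera shows two pallet-like parts right of the lane: A at top (427,264) / scene (245,181), and B at top (440,330) / scene (285,143). The base is at about top (325,455), so A is farthest and should be the one meant. I'll confirm in one crop.

```bash
cat >> h.py <<'E'
from scipy.spatial.transform import Rotation as Ro
_cm=camera_model
def camera_model(n):
    m=dict(_cm(n)); m['rotation']=Ro.from_euler('xyz',m['rotation']).as_matrix(); return m
E
python3 - <<'E'
from h import *
t=cv2.imread('pics/top0.png'); s=cv2.imread('pics/sc0.png')
a=cv2.resize(t[225:365,380:480],None,fx=4,fy=4,interpolation=cv2.INTER_CUBIC)
b=cv2.resize(t[170:310,255:355],None,fx=4,fy=4,interpolation=cv2.INTER_CUBIC)
cv2.imwrite('pics/c1.png',np.hstack([a,b]))
m=camera_model('top')
print(onz(m,[[427,264],[440,330],[305,240],[304,300]],12))
g=cv2.cvtColor(t,cv2.COLOR_BGR2HSV)
w=((g[:,:,2]>185)&(g[:,:,1]<50)).astype(np.uint8)
sub=np.zeros_like(w); sub[170:370,250:480]=w[170:370,250:480]
cs,_=cv2.findContours(cv2.morphologyEx(sub,cv2.MORPH_CLOSE,np.ones((3,3))),cv2.RETR_EXTERNAL,cv2.CHAIN_APPROX_NONE)
for c in cs:
    if cv2.contourArea(c)>80:
        bx=cv2.boxPoints(cv2.minAreaRect(c)); z=15
        print(cv2.contourArea(c),bx.round(1).tolist(),onz(m,bx,z)[:,:2].round(1).tolist())
E
```

```text
[[ 486.55533246 -283.94180408   12.        ]
 [ 308.36310301 -314.6101112    12.        ]
 [ 554.50881129   47.22923835   12.        ]
 [ 392.65075612   50.6756202    12.        ]]
1420.5 [[413.79998779296875, 343.3999938964844], [434.0, 303.0], [463.6000061035156, 317.79998779296875], [443.3999938964844, 358.20001220703125]] [[274.3, -242.0], [381.0, -299.3], [340.0, -379.5], [233.4, -321.4]]
1390.0 [[399.0, 271.0], [412.6000061035156, 238.89999389648438], [453.6000061035156, 256.1000061035156], [440.0, 288.29998779296875]] [[468.2, -206.3], [555.2, -245.7], [507.1, -357.4], [420.4, -317.0]]
962.5 [[309.79998779296875, 295.3999938964844], [319.29998779296875, 197.3000030517578], [341.70001220703125, 199.5], [332.20001220703125, 297.6000061035156]] [[404.9, 35.1], [671.5, 7.6], [665.0, -53.9], [398.7, -25.0]]
1126.5 [[262.70001220703125, 290.79998779296875], [272.70001220703125, 192.89999389648438], [295.70001220703125, 195.3000030517578], [285.79998779296875, 293.20001220703125]] [[417.7, 161.4], [684.8, 135.5], [677.7, 72.1], [411.2, 99.4]]
424.5 [[411.0, 192.0], [434.0, 192.0], [434.0, 215.0], [411.0, 215.0]] [[685.2, -245.6], [685.1, -309.9], [620.7, -307.3], [621.0, -243.4]]
237.5 [[285.8999938964844, 190.0], [286.5, 183.39999389648438], [329.5, 187.3000030517578], [328.8999938964844, 193.89999389648438]] [[692.7, 99.1], [711.2, 97.4], [699.3, -20.8], [680.9, -19.0]]
```

View pics/c1.png

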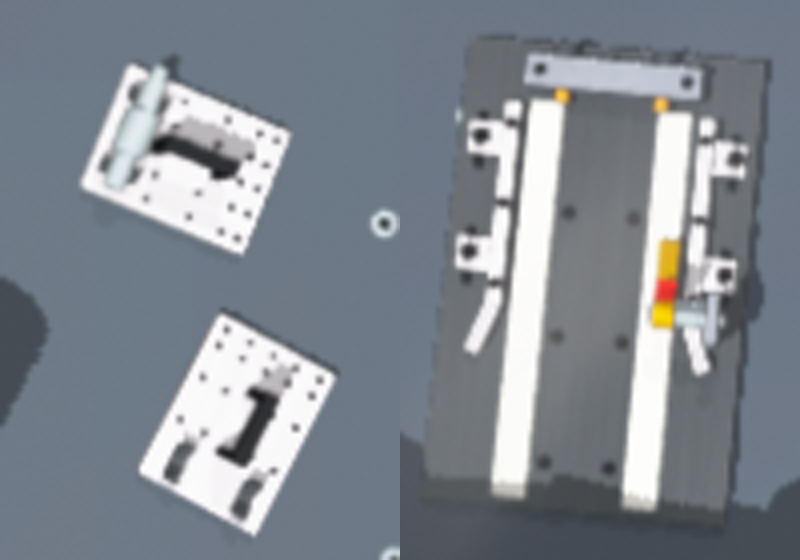

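Crop: A (left half, top) carries the stepped shaft on its left edge. B has empty vees and is nearer the base, so A is the pallet. The lane has its open end near the robot and the yellow/red catch on the right strip. Next I'll work out poses and the first move.

```bash
cat >> h.py <<'E'
def delta(p,yaw,p0=None,y0=None):
    "tool-frame cm shift and deg about tool z to reach TCP p, yaw, tool down"
    s=state(); p0=s['eef_pos'] if p0 is None else p0; y0=s['tcp_rot'][2] if y0 is None else y0
    d=(np.array(p)-p0)/10; x=np.array([np.cos(y0),np.sin(y0)]); y=np.array([np.sin(y0),-np.cos(y0)])
    r=(np.degrees(yaw-y0)+180)%360-180
    return np.round([d[:2]@x,d[:2]@y,-d[2],-r],2)
E
python3 - <<'E'
from h import *
m=camera_model('top')
P=onz(m,[[400,271.75],[440.75,288.5],[452.5,257.5],[412.5,241.25]],12)[:,:2]
print(P.round(1),P.mean(0)); print(np.linalg.norm(np.roll(P,-1,0)-P,axis=1))
ex=(P[3]-P[0]+P[2]-P[1]); print('pallet yaw',np.arctan2(ex[1],ex[0]))
L=onz(m,[[273,179.3],[347.5,185.5],[336.8,301.3],[261.3,295]],12)[:,:2]
print(L.round(1),L.mean(0),np.linalg.norm(np.roll(L,-1,0)-L,axis=1))
ex=L[0]-L[3]+L[1]-L[2]; print('lane yaw',np.arctan2(ex[1],ex[0]))
p0=[239.2,577.4,404.8];y0=1.178
print(delta([540,150,404.8],0.38,p0,y0))
print(delta([500,-284,404.8],-.42,[540,150,404.8],.38))
mw=camera_model('wrist'); print(mw['rotation']@[0,0,-1])
E
```

```text
[[ 466.3 -209.4]
 [ 419.7 -319.8]
 [ 503.6 -355.2]
 [ 549.  -245.9]] [ 484.6528226  -282.55757532]
[119.7770301   91.00953143 118.33011093  90.43165849]
pallet yaw -0.4076536244976115
[[723.8 135. ]
 [704.8 -70.6]
 [388.6 -37.3]
 [406.6 165.5]] [555.95014332  48.15510214] [206.50127719 318.03405707 203.54720403 318.74580852]
lane yaw -0.10030686007128295
[-27.97  44.15  -0.    45.72]
[-19.81  38.82  -0.    45.84]
[ 0.25460193 -0.10527615 -0.96129849]
```

Request:
arm_command:
  steps:
    - [-27.97, 44.15, 0, 0, 0, 45.72]
    - [-27.97, 44.15, 0, 0, 0, 45.72]
    - [-27.97, 44.15, 0, 0, 0, 45.72]
    - [-27.97, 44.15, 0, 0, 0, 45.72]
    - [-27.97, 44.15, 0, 0, 0, 45.72]
    - [-27.97, 44.15, 0, 0, 0, 45.72]
    - [-27.97, 44.15, 0, 0, 0, 45.72]
    - [-27.97, 44.15, 0, 0, 0, 45.72]
    - [-27.97, 44.15, 0, 0, 0, 45.72]
    - [-27.97, 44.15, 0, 0, 0, 45.72]
    - [-27.97, 44.15, 0, 0, 0, 45.72]
    - [-27.97, 44.15, 0, 0, 0, 45.72]

```text
t: 1.1
eef_pos: [527.8, 166.6, 404.6]
tcp_rot: [-3.141, 0.0, 0.38]
ft_force: [0.7, 0.3, -0.7]
opening: 0.998
```

Run:
```python
from h import *
import pickle
m,im=shot('wrist','w_lane.png'); pickle.dump(m,open('w_lane.pkl','wb')); print(m['xyz'])
```

```text
[500.30889907 237.84230863 384.42736648]
```

Request:
arm_command:
  steps:
    - [-19.8, 38.8, 0, 0, 0, 45.8]
    - [-19.8, 38.8, 0, 0, 0, 45.8]
    - [-19.8, 38.8, 0, 0, 0, 45.8]
    - [-19.8, 38.8, 0, 0, 0, 45.8]
    - [-19.8, 38.8, 0, 0, 0, 45.8]
    - [-19.8, 38.8, 0, 0, 0, 45.8]
    - [-19.8, 38.8, 0, 0, 0, 45.8]
    - [-19.8, 38.8, 0, 0, 0, 45.8]
    - [-19.8, 38.8, 0, 0, 0, 45.8]
    - [-19.8, 38.8, 0, 0, 0, 45.8]
    - [-19.8, 38.8, 0, 0, 0, 45.8]
    - [-19.8, 38.8, 0, 0, 0, 45.8]

```text
t: 2.15
eef_pos: [486.5, -268.8, 404.2]
tcp_rot: [3.141, 0.0, -0.423]
ft_force: [-0.0, -0.2, 0.6]
opening: 1.002
```

View pics/w_lane.png

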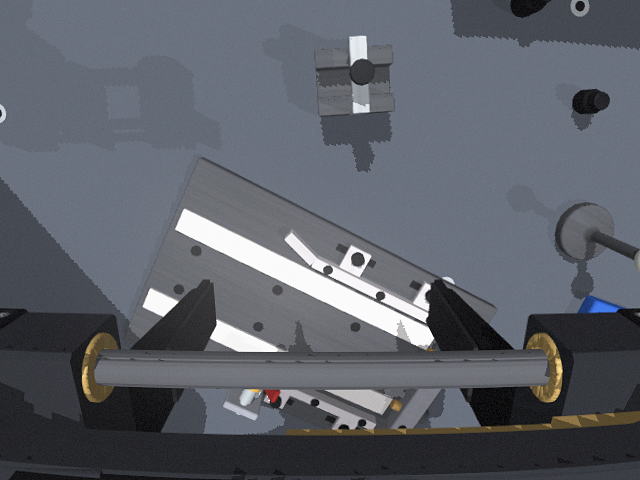

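Lane from the wrist: far-left plate corner at (201,157), strip near-ends at (182,219) and (148,297). The gripper hides the lower rows, so I'm shifting to bring the pallet into the clear upper part of the image.

Request:
arm_command:
  steps:
    - [-1.5, 6, 0, 0, 0, 0]
    - [-1.5, 6, 0, 0, 0, 0]
    - [-1.5, 6, 0, 0, 0, 0]
    - [-1.5, 6, 0, 0, 0, 0]

```text
t: 2.48
eef_pos: [448.7, -313.8, 404.6]
tcp_rot: [-3.141, 0.0, -0.421]
ft_force: [-0.6, 0.1, -0.2]
opening: 0.997
```

Run:
```python
from h import *
import pickle
m,im=shot('wrist','w_pal.png'); pickle.dump(m,open('w_pal.pkl','wb')); print(m['xyz'],state()['eef_pos'],state()['tcp_rot'])
ml=pickle.load(open('w_lane.pkl','rb')); iml=cv2.imread('pics/w_lane.png')
g=cv2.cvtColor(iml,cv2.COLOR_BGR2HSV)
w=((g[:,:,2]>215)&(g[:,:,1]<40)).astype(np.uint8)
cs,_=cv2.findContours(w,cv2.RETR_EXTERNAL,cv2.CHAIN_APPROX_NONE)
for c in cs:
    if cv2.contourArea(c)>1000:
        q=cv2.approxPolyDP(c,6,True)[:,0]; print(q.tolist(), onz(ml,q,15)[:,:2].round(1).tolist())
print(onz(ml,[[201,157]],12))
```

```text
[ 481.720665   -243.74520896  384.36893479] [ 449.08894062 -313.29854237  404.58771455] [-3.14110349e+00  3.31944327e-04 -4.19742289e-01]
[[183, 210], [177, 230], [395, 335], [400, 319], [416, 345], [432, 340], [427, 327]] [[412.2, 120.8], [412.4, 100.7], [642.6, 77.4], [639.8, 95.1], [667.0, 74.9], [679.6, 85.7], [668.4, 96.9]]
[[412.53262859 171.52084349  12.        ]]
```

View pics/w_pal.png

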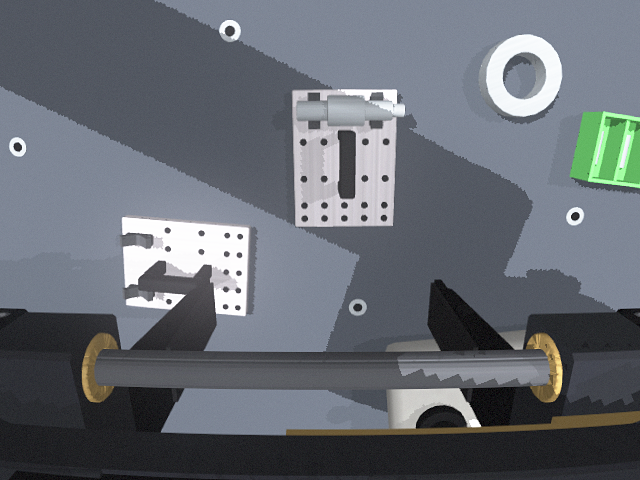

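The pallet fills the upper middle: plate corners (293,90), (398,90), (393,226), (296,226), bar centre (347,164). The ball-ended shaft sits towards the top, which is +y. Decoy B is at left, with empty vees.

Run:
```python
from h import *
import pickle
m=pickle.load(open('w_pal.pkl','rb')); im=cv2.imread('pics/w_pal.png'); mt=camera_model('top')
g=im.mean(2)
b=np.zeros(g.shape,np.uint8); b[125:205,335:362]=(g[125:205,335:362]<70)
c=max(cv2.findContours(b,cv2.RETR_EXTERNAL,cv2.CHAIN_APPROX_NONE)[0],key=cv2.contourArea)
print(cv2.boundingRect(c)); x,y,w,h=cv2.boundingRect(c)
bar=onz(m,[[347,y],[347,y+h],[347,y+h/2]],60); print(bar)
hs=cv2.cvtColor(im,cv2.COLOR_BGR2HSV); 
w_=np.zeros(g.shape,np.uint8); w_[85:240,285:405]=(g[85:240,285:405]>135); 
c=max(cv2.findContours(cv2.morphologyEx(w_,cv2.MORPH_CLOSE,np.ones((5,5))),cv2.RETR_EXTERNAL,cv2.CHAIN_APPROX_NONE)[0],key=cv2.contourArea)
print(cv2.approxPolyDP(c,5,True)[:,0].tolist())
P=onz(m,[[293,90],[398,90],[393.5,226.5],[295.5,226.5]],12)[:,:2]
print(P.round(1),P.mean(0),np.linalg.norm(np.roll(P,-1,0)-P,axis=1))
ex=P[1]-P[0]+P[2]-P[3]; ey=P[0]-P[3]+P[1]-P[2]; print('yaw',np.arctan2(ex[1],ex[0]),np.arctan2(-ey[0],ey[1]))
# lane from top
print(onz(mt,[[282,293.8],[315,296.5]],15))
ml=pickle.load(open('w_lane.pkl','rb')); print(onz(ml,[[180.5,219.5],[147.5,297]],15))
# left strip in both, fiducial rings compare
print(onz(mt,[[478.5,365],[373.5,198.5]],0), onz(m,[[357.5,307.5],[230,30.5]],0))
```

```text
(338, 131, 17, 67)
[[ 496.61688315 -257.09739777   60.        ]
 [ 476.40320454 -304.04861652   60.        ]
 [ 486.67739941 -280.15402196   60.        ]]
[[404, 85], [292, 91], [295, 225], [285, 220], [285, 239], [325, 239], [306, 226], [392, 225], [396, 117], [404, 114]]
[[ 470.6 -209.1]
 [ 552.1 -245.2]
 [ 504.2 -354.6]
 [ 422.3 -317.9]] [ 487.28447114 -281.69502152] [ 89.06364381 119.43951585  89.71702762 119.13060955]
yaw -0.41893865144974646 -0.41529380660869625
[[409.56291981 109.5120055   15.        ]
 [401.85226392  21.10382502  15.        ]]
[[412.57828234 111.42056579  15.        ]
 [403.74531319  25.16225611  15.        ]]
[[ 210.26798905 -422.50124938    0.        ]
 [ 670.34289608 -143.16912907    0.        ]] [[ 441.52756401 -421.16863025    0.        ]
 [ 442.01574329 -140.50845784    0.        ]]
```

Run:
```python
from h import *
print(state()['eef_pos'],delta([487,-281,300],-.417))
```

```text
[ 449.08894062 -313.29854237  404.58771455] [ 2.15 -4.49 10.46 -0.16]
```

Request:
arm_command:
  steps:
    - [2.15, -4.5, 4, 0, 0, -0.2]
    - [2.15, -4.5, 8, 0, 0, -0.2]
    - [2.15, -4.5, 10.5, 0, 0, -0.2]
    - [2.15, -4.5, 10.5, 0, 0, -0.2]
    - [2.15, -4.5, 10.5, 0, 0, -0.2]
    - [2.15, -4.5, 10.5, 0, 0, -0.2]
    - [2.15, -4.5, 10.5, 0, 0, -0.2]

```text
t: 3.12
eef_pos: [487.2, -281.7, 302.1]
tcp_rot: [3.141, -0.003, -0.416]
ft_force: [-0.6, -0.3, -0.5]
opening: 0.998
```

Run:
```python
from h import *
print(state()['eef_pos'],state()['tcp_rot'],delta([487,-281,224.5],-.417))
m,im=shot('wrist','w2.png')
print(proj(m,[[487,-281,60]]))
```

```text
[ 487.17483239 -281.74164537  302.08037871] [ 3.14093874 -0.00332174 -0.41579641] [-0.05 -0.06  7.76  0.07]
[[316.46400977 264.25347207]]
```

View pics/w2.png

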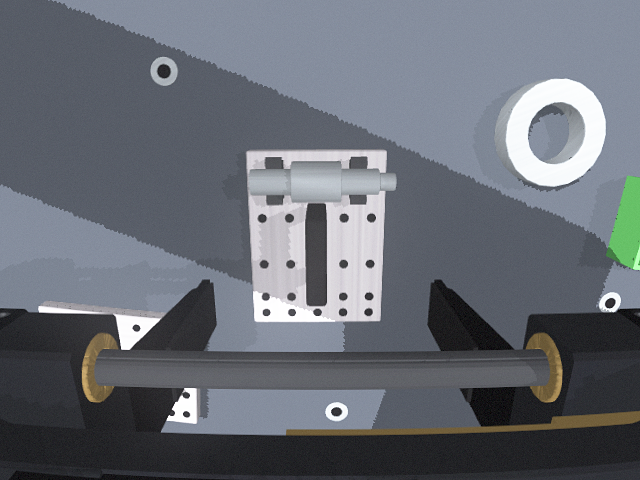

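The bar spans (316,203) to (316,305), with the plate square to the gripper. The bar's middle looks slightly above my predicted (316,264), so I'm computing a correction.

Run:
```python
from h import *
m=camera_model('wrist')
B=onz(m,[[316.5,203],[316.5,305.5]],60); print(B,np.linalg.norm(B[0]-B[1]))
P=onz(m,[[247,151],[386,151],[380,320.5],[255,320.5]],12)[:,:2]
print(P.mean(0),np.linalg.norm(np.roll(P,-1,0)-P,axis=1))
ex=P[1]-P[0]+P[2]-P[3]; ey=P[0]-P[3]+P[1]-P[2]; print('yaw',np.arctan2(ex[1],ex[0]),np.arctan2(-ey[0],ey[1]))
p=(P.mean(0)+B.mean(0)[:2])/2; print(p,delta([*p,224.3],-.416))
```

```text
[[ 501.02432946 -249.40008778   60.        ]
 [ 476.64419937 -304.02606446   60.        ]] 59.819629489781995
[ 486.89713783 -280.97653437] [ 88.12094004 118.13264243  88.84420694 118.06350779]
yaw -0.41747866598055045 -0.4136381448061034
[ 487.86570112 -278.84480525] [-0.04 -0.31  7.77 -0.  ]
```

Request:
arm_command:
  steps:
    - [-0.05, -0.1, 3, 0, 0, 0]
    - [-0.05, -0.1, 6, 0, 0, 0]
    - [-0.05, -0.1, 7, 0, 0, 0]
    - [-0.05, -0.1, 7.5, 0, 0, 0]
    - [-0.05, -0.1, 7.75, 0, 0, 0]
    - [-0.05, -0.1, 7.75, 0, 0, 0]
    - [-0.05, -0.1, 7.75, 0, 0, 0]

```text
t: 3.75
eef_pos: [487.1, -280.7, 223.5]
tcp_rot: [3.141, -0.002, -0.416]
ft_force: [-0.7, -1.2, -0.4]
opening: 0.997
```

Request:
arm_command:
  steps:
    - [0, 0, 0, 0, 0, 0]
    - [0, 0, 0, 0, 0, 0]
    - [0, 0, 0, 0, 0, 0]
    - [0, 0, 0, 0, 0, 0]
    - [0, 0, 0, 0, 0, 0]
    - [0, 0, 0, 0, 0, 0]
    - [0, 0, 0, 0, 0, 0]
    - [0, 0, 0, 0, 0, 0]
    - [0, 0, 0, 0, 0, 0]
    - [0, 0, 0, 0, 0, 0]
    - [0, 0, 0, 0, 0, 0]
    - [0, 0, 0, 0, 0, 0]
  jaw: 0.9

```text
t: 4.75
eef_pos: [486.8, -280.5, 222.2]
tcp_rot: [-3.141, 0.0, -0.416]
ft_force: [0.2, -0.2, 0.8]
opening: 0.212
```

Request:
arm_command:
  steps:
    - [0, 0, 0, 0, 0, 0]
    - [0, 0, 0, 0, 0, 0]
    - [0, 0, 0, 0, 0, 0]
    - [0, 0, 0, 0, 0, 0]
    - [0, 0, 0, 0, 0, 0]
    - [0, 0, 0, 0, 0, 0]

```text
t: 5.25
eef_pos: [486.4, -280.2, 222.1]
tcp_rot: [-3.141, 0.002, -0.416]
ft_force: [-5.8, 2.1, 4.0]
opening: 0.122
```

Request:
arm_command:
  steps:
    - [0, 0, 0, 0, 0, 0]
    - [0, 0, -0.2, 0, 0, 0]
    - [0, 0, -0.4, 0, 0, 0]
    - [0, 0, -0.8, 0, 0, 0]
    - [0, 0, -1.3, 0, 0, 0]
    - [0, 0, -2, 0, 0, 0]
    - [0, 0, -2, 0, 0, 0]
    - [0, 0, -2, 0, 0, 0]
    - [0, 0, -2, 0, 0, 0]

```text
t: 6.0
eef_pos: [486.8, -280.4, 242.3]
tcp_rot: [-3.142, -0.0, -0.416]
ft_force: [-0.6, -0.1, -5.7]
opening: 0.124
```

Run:
```python
from h import *
for i in range(2): s=state(); print(s['eef_pos'],s['tcp_rot'],s['ft_force'],s['moment'],s['opening']); shot('wrist','w3.png')
shot('scene','s3.png')
```

```text
[ 486.79427095 -280.42199781  242.29881613] [-3.14157679e+00 -2.36236967e-04 -4.15827627e-01] [-0.57621421 -0.11738658 -5.72643752] [-0.12439086  0.05998088  0.05341358] 0.1242493750940618
[ 486.78025394 -280.43811067  242.12794449] [-3.14147448e+00  7.86784495e-05 -4.15887643e-01] [-1.51309781 -0.05615987 -6.80143918] [-0.17467371  0.08361129 -0.03276536] 0.12298304038728534
```

View pics/w3.png

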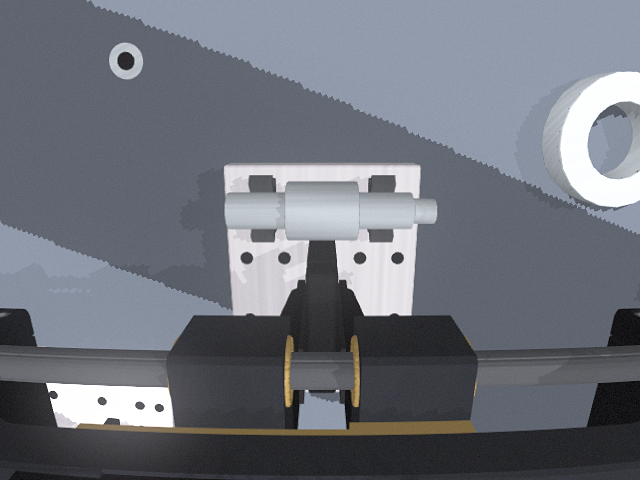

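Held level, shaft seated in both vees, wrist load −6 N as expected. I'm lifting and carrying over with ramps.

Request:
arm_command:
  steps:
    - [0, 0, -0.3, 0, 0, 0]
    - [0, 0, -0.9, 0, 0, 0]
    - [0, 0, -1.8, 0, 0, 0]
    - [0, 0, -2.9, 0, 0, 0]
    - [0, 0, -4.1, 0, 0, 0]
    - [0, 0, -5.3, 0, 0, 0]
    - [0, 0, -6.4, 0, 0, 0]
    - [0, 0, -7.4, 0, 0, 0]
    - [0, 0, -8.2, 0, 0, 0]
    - [0, 0, -8.7, 0, 0, 0]
    - [0, 0, -9, 0, 0, 0]
    - [0, 0, -9, 0, 0, 0]

```text
t: 7.15
eef_pos: [486.8, -280.4, 332.7]
tcp_rot: [3.142, -0.001, -0.416]
ft_force: [0.2, 0.6, -6.3]
opening: 0.121
```

Request:
arm_command:
  steps:
    - [-0.3, -0.6, 0, 0, 0, -0.3]
    - [-0.9, -1.6, 0, 0, 0, -1]
    - [-1.8, -3.2, 0, 0, 0, -2]
    - [-2.8, -5.2, 0, 0, 0, -3.1]
    - [-4, -7.4, 0, 0, 0, -4.4]
    - [-5.2, -9.6, 0, 0, 0, -5.7]
    - [-6.4, -11.8, 0, 0, 0, -7]
    - [-7.6, -14, 0, 0, 0, -8.3]
    - [-8.8, -16.2, 0, 0, 0, -9.6]
    - [-10, -18.3, 0, 0, 0, -10.9]
    - [-11.1, -20.3, 0, 0, 0, -12.1]
    - [-12.2, -22.2, 0, 0, 0, -13.2]

```text
t: 8.15
eef_pos: [464.0, -26.1, 331.9]
tcp_rot: [-3.141, 0.001, -0.183]
ft_force: [1.1, -0.3, -6.5]
opening: 0.121
```

Run:
```python
from h import *
s=state(); print(s['eef_pos'],s['tcp_rot'],s['ft_force'],s['opening']); print(delta([458,63,332],-.103))
```

```text
[464.03282924 -26.06489467 331.92337297] [-3.14133269e+00  9.28298188e-04 -1.83156407e-01] [ 1.1352443  -0.34891152 -6.50819076] 0.1212026501240857
[-2.22 -8.65 -0.01 -4.59]
```

Request:
arm_command:
  steps:
    - [-0.5, -1.7, 0, 0, 0, -1]
    - [-0.9, -3.3, 0, 0, 0, -1.8]
    - [-1.3, -4.8, 0, 0, 0, -2.6]
    - [-1.6, -6.1, 0, 0, 0, -3.3]
    - [-1.85, -7.2, 0, 0, 0, -3.9]
    - [-2.05, -8, 0, 0, 0, -4.3]
    - [-2.2, -8.4, 0, 0, 0, -4.5]
    - [-2.2, -8.65, 0, 0, 0, -4.6]
    - [-2.2, -8.65, 0, 0, 0, -4.6]
    - [-2.2, -8.65, 0, 0, 0, -4.6]
    - [-2.2, -8.65, 0, 0, 0, -4.6]

```text
t: 9.07
eef_pos: [459.3, 60.5, 332.2]
tcp_rot: [-3.142, 0.0, -0.106]
ft_force: [-0.4, -0.0, -7.4]
opening: 0.12
```

Run:
```python
from h import *
import pickle
s=state(); print(s['eef_pos'],s['tcp_rot'],s['ft_force'],s['opening'])
m,im=shot('wrist','w4.png'); pickle.dump(m,open('w4.pkl','wb'))
```

```text
[459.3047733   60.54911679 332.1883032 ] [-3.14157123e+00  1.12010632e-06 -1.05843026e-01] [-0.42717928 -0.01287896 -7.39537174] 0.1195255214257514
```

View pics/w4.png

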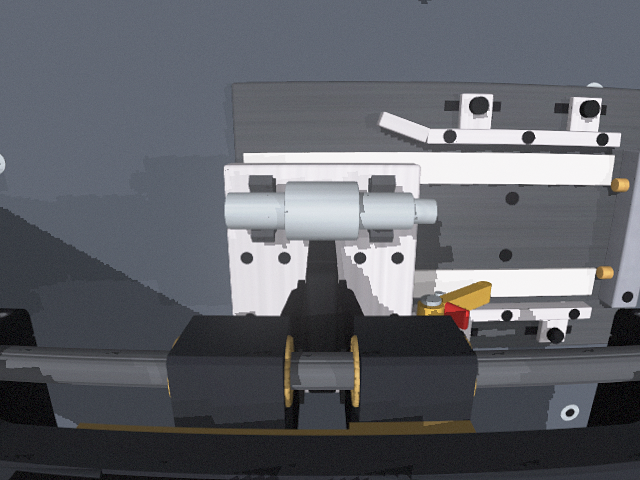

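Clear view: left strip from (244,153) to (612,155)–(615,185); right strip far end (592,269)–(595,294); left rail inner edge about (430,142)–(620,146); plungers (620,185) and (604,273). Pallet far edge at (225..421,164). I'll fit these lines.

```bash
cat > fit.py <<'E'
from h import *
import pickle
m=pickle.load(open('w4.pkl','rb')); g=cv2.GaussianBlur(cv2.imread('pics/w4.png'),(0,0),1).mean(2)
def edge(cols,r0,r1,rise,z):
    out=[]
    for c in cols:
        d=np.diff(g[r0:r1,c])*(1 if rise else -1); k=int(d.argmax())
        if 0<k<len(d)-1:
            den=d[k-1]-2*d[k]+d[k+1]; out.append([c,r0+k+.5+(0.5*(d[k-1]-d[k+1])/den if den else 0)])
    uv=np.array(out); f=np.polyfit(uv[:,0],uv[:,1],1); ok=abs(np.polyval(f,uv[:,0])-uv[:,1])<1.5
    P=onz(m,uv[ok],z)[:,:2]; f=np.polyfit(P[:,0],P[:,1],1)
    return f, P[:,0].mean(), ok.sum()
ref=np.array(state()['eef_pos'][:2])
for n,a in dict(Lout=(range(430,600,4),146,163,True,15),Lin=(range(430,600,4),175,196,False,15),Rout=(range(500,582,4),284,300,False,15),Rin=(range(500,582,4),258,282,True,15),rail=(range(440,600,4),136,150,False,25)).items():
    f,xm,k=edge(*a); print(n,k,'yaw',np.arctan(f[0]).round(4),'y at x=457:',np.polyval(f,457).round(1),'at 640',np.polyval(f,640).round(1))
zt=332.2-222.1+12
f,xm,k=edge(range(232,280,4),155,172,True,zt); f2,_,k2=edge(list(range(232,280,4))+list(range(380,416,4)),155,172,True,zt); print('pallet far edge',np.arctan(f2[0]),np.polyval(f2,ref[0]+6.3),k2)
print('near end',onz(m,[[244,153.5]],15)[0],'far L',onz(m,[[612,155],[615,185]],15),'far R',onz(m,[[592,269],[595,294]],15))
print('pal corners',onz(m,[[225,164],[421,164]],zt),'plate NL',onz(m,[[233,83]],12))
E
python3 fit.py
```

```text
Lout 43 yaw -0.1004 y at x=457: 118.1 at 640 99.7
Lin 43 yaw -0.1013 y at x=457: 95.8 at 640 77.2
Rout 21 yaw -0.0991 y at x=457: 7.0 at 640 -11.2
Rin 21 yaw -0.0962 y at x=457: 29.1 at 640 11.5
rail 40 yaw -0.1 y at x=457: 124.5 at 640 106.1
pallet far edge -0.10733339297122835 118.70820485727369 21
near end [412.85741577 121.85136072  15.        ] far L [[678.67792684  95.42713672  15.        ]
 [682.5920162   72.8313403   15.        ]] far R [[668.57481009   7.62195561  15.        ]
 [673.14041245 -14.28477264  15.        ]]
pal corners [[423.78430433 123.64919967 122.1       ]
 [511.61498007 114.29949438 122.1       ]] plate NL [[411.75853153 169.83530977  12.        ]]
```

Request:
arm_command:
  steps:
    - [-0.1, -0.1, 0.3, 0, 0, -0.1]
    - [-0.2, -0.2, 0.9, 0, 0, -0.3]
    - [-0.35, -0.25, 1.8, 0, 0, -0.33]
    - [-0.45, -0.25, 2.9, 0, 0, -0.33]
    - [-0.45, -0.25, 4.1, 0, 0, -0.33]
    - [-0.45, -0.25, 5.3, 0, 0, -0.33]
    - [-0.45, -0.25, 6.4, 0, 0, -0.33]
    - [-0.45, -0.25, 7.3, 0, 0, -0.33]
    - [-0.45, -0.25, 8, 0, 0, -0.33]
    - [-0.45, -0.25, 8.4, 0, 0, -0.33]
    - [-0.45, -0.25, 8.6, 0, 0, -0.33]
    - [-0.45, -0.25, 8.6, 0, 0, -0.33]

```text
t: 10.12
eef_pos: [455.1, 63.9, 246.0]
tcp_rot: [-3.142, 0.0, -0.099]
ft_force: [-0.6, 0.5, -6.0]
opening: 0.12
```

Run:
```python
from h import *
import pickle
for i in range(2):
  m,im=shot('wrist','w5.png'); s=state(); print(s['eef_pos'],s['tcp_rot'],s['ft_force'],s['opening'])
pickle.dump(m,open('w5.pkl','wb'))
```

```text
[455.111732    63.93789824 246.32298777] [-3.14148392e+00 -1.99717296e-04 -9.94278615e-02] [-0.75635851  0.39745474 -6.39691517] 0.12636854142936552
[455.11948749  63.95380052 246.51795018] [-3.14143107e+00 -5.80539732e-04 -9.94524683e-02] [-0.16848966 -0.51446845 -7.06212122] 0.1252188799396748
```

View pics/w5.png

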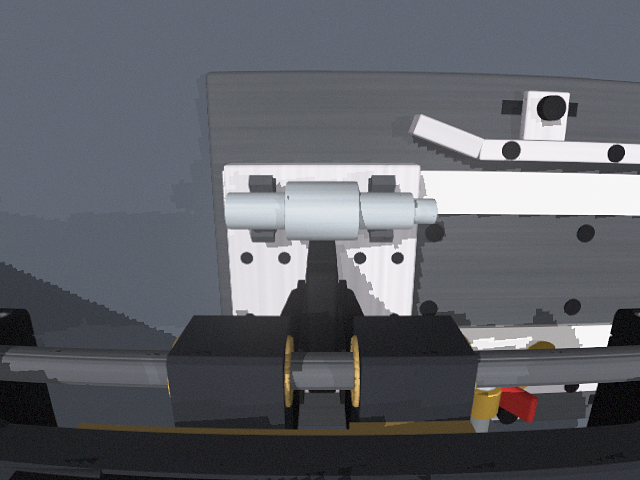

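```bash
sed -i '/^ref=/,$d; s/w4/w5/g' fit.py
cat > f5.py <<'E'
from fit import *
def L(f): return np.arctan(f[0]).round(4)
s=state()['eef_pos']; zt=s[2]-222.1+12
R={}
for n,a in dict(Lout=(range(430,630,4),163,182,True,15),Lin=(range(450,630,4),205,225,False,15),rail=(range(490,630,4),153,168,False,25)).items():
    f,xm,k=edge(*a); R[n]=f; print(n,k,L(f),np.polyval(f,s[0]))
f,_,k=edge(list(range(232,280,4))+list(range(380,416,4)),155,172,True,zt); print('pallet edge',k,L(f),np.polyval(f,s[0]))
print(zt,onz(m,[[225,165],[420,166],[233,313],[413,313]],zt)[:,:2],'plate corner & left edge',onz(m,[[208,72],[217,200]],12)[:,:2])
ex=np.array([np.cos(.1),-np.sin(.1)]); print('TCP s',s[:2]@ex)
for p in (onz(m,[[225,165],[420,166],[233,313],[413,313]],zt),onz(m,[[208,72],[217,200]],12)): print(p[:,:2]@ex)
E
python3 f5.py
```

```text
Lout 50 -0.1005 118.16605636927841
Lin 45 -0.1004 95.84427490791168
rail 35 -0.1007 124.68699191162614
pallet edge 21 -0.0994 122.9126243474083
36.41795018214006 [[419.20020056 126.37743519]
 [506.5795933  117.18631546]
 [411.35698605  53.95780393]
 [500.52426571  44.9912837 ]] plate corner & left edge [[411.85855837 170.14926013]
 [406.4136782  107.16519159]]
TCP s 446.46105933506965
[404.4892545  492.34969512 403.91512261 493.53209564]
[392.8143991  393.68463542]
```

Now measured: pallet-to-left-rail line gap 1.8 mm (1.5 nominal), yaw within 0.001, centre at lane x ≈ −104.7. I'm setting it down.

Request:
arm_command:
  steps:
    - [0, 0, 0.2, 0, 0, 0]
    - [0, 0, 0.45, 0, 0, 0]
    - [0, 0, 0.65, 0, 0, 0]
    - [0, 0, 0.75, 0, 0, 0]
    - [0, 0, 0.8, 0, 0, 0]
    - [0, 0, 0.84, 0, 0, 0]
    - [0, 0, 0.88, 0, 0, 0]
    - [0, 0, 0.9, 0, 0, 0]
    - [0, 0, 0.9, 0, 0, 0]

```text
t: 10.97
eef_pos: [455.0, 64.0, 237.3]
tcp_rot: [-3.141, -0.0, -0.099]
ft_force: [0.5, 0.4, -5.8]
opening: 0.123
```

Request:
arm_command:
  steps:
    - [0, 0, 0.02, 0, 0, 0]
    - [0, 0, 0.04, 0, 0, 0]
    - [0, 0, 0.06, 0, 0, 0]
    - [0, 0, 0.06, 0, 0, 0]

```text
t: 11.3
eef_pos: [455.0, 63.9, 237.1]
tcp_rot: [-3.141, -0.001, -0.099]
ft_force: [-1.0, -1.5, 4.4]
opening: 0.122
```

Request:
arm_command:
  steps:
    - [0, 0, -0.02, 0, 0, 0]
    - [0, 0, -0.02, 0, 0, 0]
    - [0, 0, -0.02, 0, 0, 0]

```text
t: 11.55
eef_pos: [455.1, 63.9, 237.1]
tcp_rot: [-3.141, -0.001, -0.099]
ft_force: [-2.0, -1.1, 6.4]
opening: 0.127
```

Request:
arm_command:
  steps:
    - [0.2, 0, 0, 0, 0, 0]
    - [0.6, 0, 0, 0, 0, 0]
    - [1.1, 0, 0, 0, 0, 0]
    - [1.6, 0, 0, 0, 0, 0]
    - [2.1, 0, 0, 0, 0, 0]
    - [2.5, 0, 0, 0, 0, 0]
    - [2.8, 0, 0, 0, 0, 0]
    - [3, 0, 0, 0, 0, 0]
    - [3, 0, 0, 0, 0, 0]

```text
t: 12.3
eef_pos: [484.8, 61.0, 237.1]
tcp_rot: [-3.141, 0.001, -0.099]
ft_force: [-3.4, -0.8, 7.7]
opening: 0.122
```

Request:
arm_command:
  steps:
    - [0.2, 0, -0.05, 0, 0, 0]
    - [0.6, 0, -0.05, 0, 0, 0]
    - [1.1, 0, -0.05, 0, 0, 0]
    - [1.6, 0, -0.05, 0, 0, 0]
    - [2.1, 0, -0.05, 0, 0, 0]
    - [2.5, 0, -0.05, 0, 0, 0]
    - [2.8, 0, -0.05, 0, 0, 0]
    - [3, 0, -0.05, 0, 0, 0]
    - [3, 0, -0.05, 0, 0, 0]

```text
t: 13.05
eef_pos: [515.1, 57.9, 237.2]
tcp_rot: [-3.141, -0.0, -0.099]
ft_force: [0.5, 0.1, -5.0]
opening: 0.128
```

Request:
arm_command:
  steps:
    - [0.2, 0, 0.03, 0, 0, 0]
    - [0.6, 0, 0.03, 0, 0, 0]
    - [1.1, 0, 0.03, 0, 0, 0]
    - [1.6, 0, 0.03, 0, 0, 0]
    - [2.1, 0, 0.03, 0, 0, 0]
    - [2.5, 0, 0.03, 0, 0, 0]
    - [2.8, 0, 0.03, 0, 0, 0]
    - [3, 0, 0.03, 0, 0, 0]
    - [3, 0, 0.03, 0, 0, 0]

```text
t: 13.8
eef_pos: [545.0, 55.0, 237.1]
tcp_rot: [-3.141, -0.001, -0.099]
ft_force: [-1.0, 0.3, 1.1]
opening: 0.129
```

Request:
arm_command:
  steps:
    - [0.2, 0, 0, 0, 0, 0]
    - [0.6, 0, 0, 0, 0, 0]
    - [1.1, 0, 0, 0, 0, 0]
    - [1.6, 0, 0, 0, 0, 0]
    - [2.1, 0, 0, 0, 0, 0]
    - [2.5, 0, 0, 0, 0, 0]
    - [2.8, 0, 0, 0, 0, 0]
    - [3, 0, 0, 0, 0, 0]
    - [3, 0, 0, 0, 0, 0]

```text
t: 14.55
eef_pos: [575.1, 52.0, 237.2]
tcp_rot: [-3.141, -0.001, -0.1]
ft_force: [-2.2, 0.2, 4.3]
opening: 0.121
```

Run:
```python
from h import *
for i in range(2):
  m,im=shot(['scene','wrist'][i],['s6.png','w6.png'][i]); s=state(); print(s['eef_pos'],s['tcp_rot'],s['ft_force'],s['moment'],s['opening'])
a=cv2.imread('pics/s6.png')[180:340,220:420]; b=cv2.imread('pics/w6.png')
cv2.imwrite('pics/v6.png',np.hstack([cv2.resize(a,(460,368)),cv2.resize(b[40:440,200:560],(331,368))]))
```

```text
[574.99576846  51.95067871 237.15347082] [-3.14145875e+00 -1.45162014e-03 -9.94200344e-02] [-0.45738497 -0.80517114  2.44487117] [-0.06397078  0.2806917  -0.04154758] 0.12520318449108714
[574.9337477   51.96159026 237.16311328] [-3.14139851e+00 -1.66142375e-03 -9.95139164e-02] [ 0.81321233 -0.17168654  2.46581701] [-0.04205055  0.21355578 -0.00829413] 0.12526575834288167
```

View pics/v6.png

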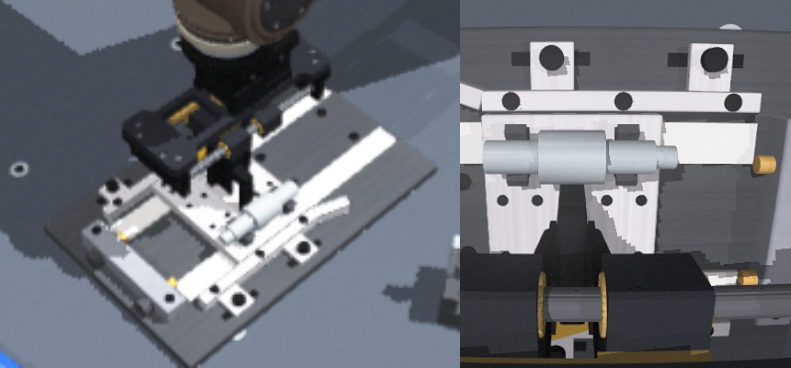

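Pallet is between the rails with the shaft in its vees; the plunger tips are roughly 49 mm ahead of its front edge. I'm continuing.

Request:
arm_command:
  steps:
    - [0.2, 0, -0.01, 0, 0, 0]
    - [0.6, 0, -0.01, 0, 0, 0]
    - [1.1, 0, -0.01, 0, 0, 0]
    - [1.6, 0, -0.01, 0, 0, 0]
    - [2.1, 0, -0.01, 0, 0, 0]
    - [2.6, 0, -0.01, 0, 0, 0]
    - [3.1, 0, -0.01, 0, 0, 0]
    - [3.4, 0, -0.01, 0, 0, 0]
    - [3.7, 0, -0.01, 0, 0, 0]
    - [3.8, 0, -0.01, 0, 0, 0]
    - [3.8, 0, -0.01, 0, 0, 0]

```text
t: 15.57
eef_pos: [612.6, 48.2, 237.1]
tcp_rot: [-3.141, -0.001, -0.099]
ft_force: [-2.5, 0.6, 3.6]
opening: 0.125
```

Request:
arm_command:
  steps:
    - [0.1, 0, 0, 0, 0, 0]
    - [0.2, 0, 0, 0, 0, 0]
    - [0.3, 0, 0, 0, 0, 0]
    - [0.4, 0, 0, 0, 0, 0]
    - [0.5, 0, 0, 0, 0, 0]
    - [0.5, 0, 0, 0, 0, 0]

```text
t: 16.07
eef_pos: [617.3, 47.8, 237.2]
tcp_rot: [-3.141, -0.0, -0.099]
ft_force: [-4.5, 0.6, 5.3]
opening: 0.121
```

Request:
arm_command:
  steps:
    - [0.05, 0, -0.02, 0, 0, 0]
    - [0.1, 0, -0.02, 0, 0, 0]
    - [0.15, 0, -0.02, 0, 0, 0]
    - [0.2, 0, -0.02, 0, 0, 0]
    - [0.2, 0, -0.02, 0, 0, 0]
    - [0.2, 0, -0.02, 0, 0, 0]

```text
t: 16.57
eef_pos: [619.3, 47.6, 237.2]
tcp_rot: [-3.141, -0.0, -0.099]
ft_force: [-2.1, 0.5, -0.1]
opening: 0.124
```

Request:
arm_command:
  steps:
    - [0.05, 0, -0.01, 0, 0, 0]
    - [0.1, 0, -0.01, 0, 0, 0]
    - [0.15, 0, -0.01, 0, 0, 0]
    - [0.2, 0, -0.01, 0, 0, 0]
    - [0.2, 0, -0.01, 0, 0, 0]
    - [0.2, 0, -0.01, 0, 0, 0]

```text
t: 17.07
eef_pos: [621.3, 47.3, 237.2]
tcp_rot: [-3.142, -0.0, -0.099]
ft_force: [-0.4, -0.5, -5.6]
opening: 0.126
```

Request:
arm_command:
  steps:
    - [0.05, 0, 0.01, 0, 0, 0]
    - [0.1, 0, 0.01, 0, 0, 0]
    - [0.15, 0, 0.01, 0, 0, 0]
    - [0.2, 0, 0.01, 0, 0, 0]
    - [0.2, 0, 0.01, 0, 0, 0]
    - [0.2, 0, 0.01, 0, 0, 0]

```text
t: 17.57
eef_pos: [623.3, 47.2, 237.3]
tcp_rot: [-3.141, -0.0, -0.099]
ft_force: [0.1, -0.5, -7.0]
opening: 0.124
```

Request:
arm_command:
  steps:
    - [0.05, 0, 0, 0, 0, 0]
    - [0.1, 0, 0, 0, 0, 0]
    - [0.15, 0, 0, 0, 0, 0]
    - [0.2, 0, 0, 0, 0, 0]
    - [0.2, 0, 0, 0, 0, 0]
    - [0.2, 0, 0, 0, 0, 0]

```text
t: 18.07
eef_pos: [625.2, 47.0, 237.4]
tcp_rot: [-3.141, -0.0, -0.099]
ft_force: [0.2, -1.2, -6.6]
opening: 0.122
```

Request:
arm_command:
  steps:
    - [0.05, 0, 0.03, 0, 0, 0]
    - [0.1, 0, 0.03, 0, 0, 0]
    - [0.15, 0, 0.03, 0, 0, 0]
    - [0.2, 0, 0.03, 0, 0, 0]
    - [0.2, 0, 0.03, 0, 0, 0]
    - [0.2, 0, 0.03, 0, 0, 0]

```text
t: 18.57
eef_pos: [627.2, 46.8, 237.2]
tcp_rot: [-3.141, -0.0, -0.099]
ft_force: [-1.0, 0.8, -2.7]
opening: 0.125
```

Request:
arm_command:
  steps:
    - [0.05, 0, 0.01, 0, 0, 0]
    - [0.1, 0, 0.01, 0, 0, 0]
    - [0.1, 0, 0.01, 0, 0, 0]
    - [0.1, 0, 0.01, 0, 0, 0]

```text
t: 18.9
eef_pos: [628.1, 46.7, 237.2]
tcp_rot: [-3.141, -0.0, -0.099]
ft_force: [-4.7, 0.8, 1.9]
opening: 0.126
```

Request:
arm_command:
  steps:
    - [0.05, 0, -0.01, 0, 0, 0]
    - [0.1, 0, -0.01, 0, 0, 0]
    - [0.1, 0, -0.01, 0, 0, 0]
    - [0.1, 0, -0.01, 0, 0, 0]

```text
t: 19.23
eef_pos: [628.9, 46.6, 237.2]
tcp_rot: [-3.142, 0.001, -0.099]
ft_force: [-5.5, 0.2, 3.1]
opening: 0.123
```

Request:
arm_command:
  steps:
    - [0.05, 0, 0, 0, 0, 0]
    - [0.1, 0, 0, 0, 0, 0]
    - [0.1, 0, 0, 0, 0, 0]
    - [0.1, 0, 0, 0, 0, 0]

```text
t: 19.57
eef_pos: [629.8, 46.6, 237.1]
tcp_rot: [-3.142, 0.001, -0.099]
ft_force: [-5.8, 1.0, 3.6]
opening: 0.123
```

Request:
arm_command:
  steps:
    - [0.05, 0, -0.01, 0, 0, 0]
    - [0.1, 0, -0.01, 0, 0, 0]
    - [0.1, 0, -0.01, 0, 0, 0]
    - [0.1, 0, -0.01, 0, 0, 0]

```text
t: 19.9
eef_pos: [630.7, 46.5, 237.2]
tcp_rot: [3.142, 0.002, -0.099]
ft_force: [-6.7, 0.4, 3.7]
opening: 0.122
```

Request:
arm_command:
  steps:
    - [0.05, 0, 0, 0, 0, 0]
    - [0.1, 0, 0, 0, 0, 0]
    - [0.1, 0, 0, 0, 0, 0]
    - [0.1, 0, 0, 0, 0, 0]

```text
t: 20.23
eef_pos: [631.6, 46.4, 237.2]
tcp_rot: [3.142, 0.002, -0.099]
ft_force: [-7.9, 1.0, 3.4]
opening: 0.121
```

Request:
arm_command:
  steps:
    - [0.05, 0, 0, 0, 0, 0]
    - [0.1, 0, 0, 0, 0, 0]
    - [0.1, 0, 0, 0, 0, 0]
    - [0.1, 0, 0, 0, 0, 0]

```text
t: 20.57
eef_pos: [632.5, 46.3, 237.2]
tcp_rot: [3.142, 0.002, -0.099]
ft_force: [-8.3, 0.0, 4.0]
opening: 0.124
```

Run:
```python
from h import *
for n,f in (('scene','s7.png'),('wrist','w7.png'),('top','t7.png')): shot(n,f)
s=state(); print(s['eef_pos'],s['ft_force'],s['moment'])
# yellow catch pixels per view
for f in ('s6.png','s7.png','w6.png','w7.png','t7.png'):
    h=cv2.cvtColor(cv2.imread('pics/'+f),cv2.COLOR_BGR2HSV); r=((h[:,:,0]<8)|(h[:,:,0]>172))&(h[:,:,1]>150)&(h[:,:,2]>90); y=(h[:,:,0]>15)&(h[:,:,0]<32)&(h[:,:,1]>150)&(h[:,:,2]>90)
    print(f,[ (int(a.sum()),np.argwhere(a).mean(0).round().tolist() if a.any() else 0) for a in (r,y)])
```

```text
[632.52680798  46.27719129 237.16622755] [-8.70119428  0.36527724  4.40249696] [ 0.04653403  1.55958355 -0.00267607]
s6.png [(26, [120.0, 96.0]), (47, [168.0, 170.0])]
s7.png [(26, [120.0, 96.0]), (35, [143.0, 131.0])]
w6.png [(0, 0), (434, [398.0, 318.0])]
w7.png [(311, [412.0, 129.0]), (1927, [405.0, 129.0])]
t7.png [(62, [204.0, 578.0]), (53, [206.0, 574.0])]
```

Request:
arm_command:
  steps:
    - [0.05, 0, -0.01, 0, 0, 0]
    - [0.07, 0, -0.01, 0, 0, 0]
    - [0.07, 0, -0.01, 0, 0, 0]
    - [0.07, 0, -0.01, 0, 0, 0]

```text
t: 21.05
eef_pos: [633.2, 46.2, 237.2]
tcp_rot: [3.142, 0.003, -0.099]
ft_force: [-8.9, 1.4, 3.9]
opening: 0.126
```

```bash
cat > cat.py <<'E'
from h import *
import sys
def ana(f):
    h=cv2.cvtColor(cv2.imread('pics/'+f),cv2.COLOR_BGR2HSV)[330:480,40:260]
    r=((h[:,:,0]<8)|(h[:,:,0]>172))&(h[:,:,1]>150)&(h[:,:,2]>90); y=(h[:,:,0]>15)&(h[:,:,0]<32)&(h[:,:,1]>150)&(h[:,:,2]>90)
    print(f,[(int(a.sum()),(np.argwhere(a).mean(0)+[330,40]).round(1).tolist(),(np.argwhere(a).min(0)+[330,40]).tolist(),(np.argwhere(a).max(0)+[330,40]).tolist()) for a in (r,y) if a.any()])
if __name__=='__main__':
    shot('wrist',sys.argv[1]); s=state(); print(s['t'],s['eef_pos'],s['ft_force'],s['moment'])
    ana('w7.png'); ana(sys.argv[1])
E
python3 cat.py w8.png
```

```text
21.1 [633.17090488  46.21055094 237.1961037 ] [-8.85836039  1.91043624  4.52645209] [0.07839294 1.56540619 0.00849252]
w7.png [(311, [411.6, 129.1], [395, 124], [425, 137]), (1927, [405.0, 128.6], [387, 85], [424, 171])]
w8.png [(321, [411.2, 127.9], [394, 122], [425, 136]), (1944, [404.8, 127.9], [387, 84], [424, 171])]
```

Request:
arm_command:
  steps:
    - [0.05, 0, 0, 0, 0, 0]
    - [0.07, 0, 0, 0, 0, 0]
    - [0.07, 0, 0, 0, 0, 0]
    - [0.07, 0, 0, 0, 0, 0]

```text
t: 21.43
eef_pos: [633.8, 46.1, 237.2]
tcp_rot: [3.142, 0.003, -0.099]
ft_force: [-9.1, 1.1, 4.9]
opening: 0.122
```

```bash
python3 cat.py w9.png
```

```text
21.4833 [633.81851416  46.15185751 237.17447999] [-9.71017196  1.24730397  4.17164347] [0.01877554 1.62699852 0.01107884]
w7.png [(311, [411.6, 129.1], [395, 124], [425, 137]), (1927, [405.0, 128.6], [387, 85], [424, 171])]
w9.png [(327, [411.1, 126.6], [394, 121], [425, 135]), (1951, [404.7, 127.1], [387, 82], [424, 171])]
```

Request:
arm_command:
  steps:
    - [0.05, 0, 0, 0, 0, 0]
    - [0.07, 0, 0, 0, 0, 0]
    - [0.07, 0, 0, 0, 0, 0]
    - [0.07, 0, 0, 0, 0, 0]

```text
t: 21.82
eef_pos: [634.5, 46.1, 237.2]
tcp_rot: [3.142, 0.003, -0.099]
ft_force: [-9.0, 0.6, 4.3]
opening: 0.121
```

```bash
python3 cat.py w10.png
```

```text
21.8667 [634.46020554  46.072356   237.18865219] [-9.27676548  0.81946426  4.66115189] [ 0.07816181  1.68555067 -0.04023395]
w7.png [(311, [411.6, 129.1], [395, 124], [425, 137]), (1927, [405.0, 128.6], [387, 85], [424, 171])]
w10.png [(326, [410.9, 125.4], [394, 120], [425, 133]), (1980, [404.5, 126.3], [387, 81], [424, 171])]
```

Request:
arm_command:
  steps:
    - [0.05, 0, 0, 0, 0, 0]
    - [0.07, 0, 0, 0, 0, 0]
    - [0.07, 0, 0, 0, 0, 0]
    - [0.07, 0, 0, 0, 0, 0]

```text
t: 22.2
eef_pos: [635.1, 46.0, 237.2]
tcp_rot: [3.141, 0.003, -0.099]
ft_force: [-9.1, 0.9, 4.4]
opening: 0.124
```

```bash
python3 cat.py w11.png
```

```text
22.25 [635.13444917  46.003211   237.20255397] [-10.20122875   0.81775608   3.90728219] [ 0.05639613  1.76213073 -0.04143505]
w7.png [(311, [411.6, 129.1], [395, 124], [425, 137]), (1927, [405.0, 128.6], [387, 85], [424, 171])]
w11.png [(327, [410.7, 124.9], [394, 119], [425, 133]), (1989, [404.3, 125.3], [387, 80], [424, 171])]
```

Request:
arm_command:
  steps:
    - [0.03, 0, 0, 0, 0, 0]
    - [0.06, 0, 0, 0, 0, 0]
    - [0.06, 0, 0, 0, 0, 0]
    - [0.06, 0, 0, 0, 0, 0]

```text
t: 22.58
eef_pos: [635.7, 46.0, 237.2]
tcp_rot: [3.141, 0.003, -0.099]
ft_force: [-10.4, 0.7, 4.5]
opening: 0.122
```

```bash
python3 cat.py w12.png
```

```text
22.6333 [635.72257037  45.96240641 237.22614707] [-10.75460347   0.82430815   4.99533748] [ 0.05212109  1.75784001 -0.02783854]
w7.png [(311, [411.6, 129.1], [395, 124], [425, 137]), (1927, [405.0, 128.6], [387, 85], [424, 171])]
w12.png [(415, [409.8, 128.4], [391, 120], [425, 139]), (1840, [404.1, 120.9], [387, 78], [424, 170])]
```

The catch mask jumped (red area 327→415, centroid shifted against the camera's motion), which looks like the drop. I'm comparing crops before and after.

Run:
```python
import cv2,numpy as np
c=[cv2.resize(cv2.imread('pics/'+f)[350:440,40:290],(750,270),interpolation=cv2.INTER_CUBIC) for f in('w11.png','w12.png')]
cv2.imwrite('pics/v12.png',np.vstack(c))
```

```text
(no output)
```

View pics/v12.png

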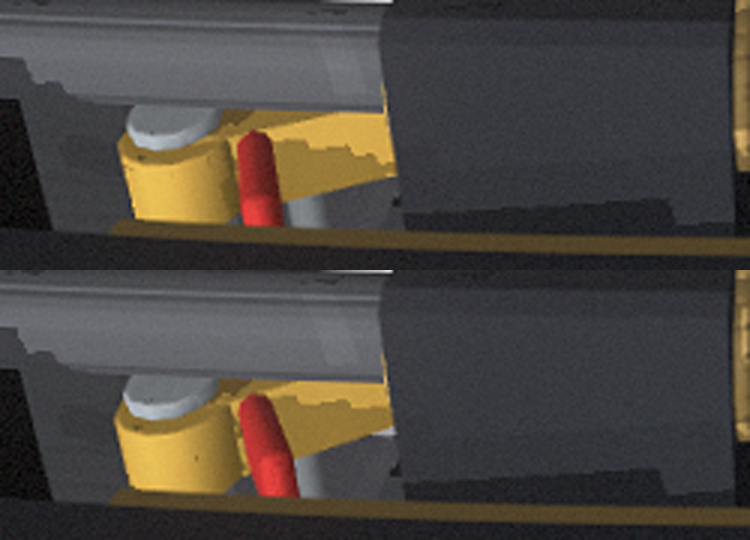

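The red lever has turned clearly between frames, so the catch is down. I'm easing back to let the springs seat the pallet on the catch, and taking off the vertical press.

Request:
arm_command:
  steps:
    - [-0.02, 0, -0.01, 0, 0, 0]
    - [-0.04, 0, -0.02, 0, 0, 0]
    - [-0.06, 0, -0.03, 0, 0, 0]
    - [-0.06, 0, -0.03, 0, 0, 0]
    - [-0.06, 0, -0.03, 0, 0, 0]

```text
t: 23.05
eef_pos: [635.4, 46.0, 237.2]
tcp_rot: [3.142, 0.002, -0.099]
ft_force: [-6.3, 0.3, 1.6]
opening: 0.126
```

Request:
arm_command:
  steps:
    - [-0.02, 0, 0, 0, 0, 0]
    - [-0.04, 0, 0, 0, 0, 0]
    - [-0.05, 0, 0, 0, 0, 0]
    - [-0.05, 0, 0, 0, 0, 0]
    - [-0.05, 0, 0, 0, 0, 0]

```text
t: 23.47
eef_pos: [635.0, 46.0, 237.2]
tcp_rot: [3.142, 0.002, -0.099]
ft_force: [-5.7, 1.1, -0.1]
opening: 0.125
```

Request:
arm_command:
  steps:
    - [-0.02, 0, 0, 0, 0, 0]
    - [-0.04, 0, 0, 0, 0, 0]
    - [-0.05, 0, 0, 0, 0, 0]
    - [-0.05, 0, 0, 0, 0, 0]
    - [-0.05, 0, 0, 0, 0, 0]

```text
t: 23.88
eef_pos: [634.5, 46.1, 237.2]
tcp_rot: [-3.142, 0.002, -0.099]
ft_force: [-4.8, 0.1, -1.0]
opening: 0.123
```

Request:
arm_command:
  steps:
    - [-0.02, 0, 0, 0, 0, 0]
    - [-0.04, 0, 0, 0, 0, 0]
    - [-0.04, 0, 0, 0, 0, 0]
    - [-0.04, 0, 0, 0, 0, 0]

```text
t: 24.22
eef_pos: [634.2, 46.1, 237.2]
tcp_rot: [-3.142, 0.002, -0.099]
ft_force: [-4.7, 0.7, -1.3]
opening: 0.125
```

```bash
python3 cat.py w13.png
```

```text
24.2667 [634.17466506  46.09451819 237.18225028] [-5.39043255  0.23399141 -0.18349396] [ 0.02159322  0.93868593 -0.00964479]
w7.png [(311, [411.6, 129.1], [395, 124], [425, 137]), (1927, [405.0, 128.6], [387, 85], [424, 171])]
w13.png [(420, [410.1, 130.9], [392, 122], [425, 141]), (1809, [404.4, 122.9], [387, 81], [424, 170])]
```

Request:
arm_command:
  steps:
    - [-0.03, 0, 0, 0, 0, 0]
    - [-0.05, 0, 0, 0, 0, 0]
    - [-0.06, 0, 0, 0, 0, 0]
    - [-0.06, 0, 0, 0, 0, 0]

```text
t: 24.6
eef_pos: [633.6, 46.1, 237.2]
tcp_rot: [-3.142, 0.001, -0.099]
ft_force: [-6.1, 0.5, -1.6]
opening: 0.125
```

```bash
python3 cat.py w14.png
```

```text
24.65 [633.65359884  46.13711156 237.2323767 ] [-5.8492538   0.43135533 -2.62539774] [ 0.09833457  0.98102058 -0.00929867]
w7.png [(311, [411.6, 129.1], [395, 124], [425, 137]), (1927, [405.0, 128.6], [387, 85], [424, 171])]
w14.png [(420, [410.2, 131.9], [392, 123], [425, 142]), (1791, [404.5, 123.4], [387, 82], [424, 170])]
```

Request:
arm_command:
  steps:
    - [-0.03, 0, 0, 0, 0, 0]
    - [-0.05, 0, 0, 0, 0, 0]
    - [-0.06, 0, 0, 0, 0, 0]
    - [-0.06, 0, 0, 0, 0, 0]

```text
t: 24.98
eef_pos: [633.1, 46.2, 237.2]
tcp_rot: [-3.142, 0.001, -0.099]
ft_force: [-5.6, 1.0, -2.0]
opening: 0.124
```

```bash
python3 cat.py w15.png
```

```text
25.0333 [633.11938008  46.20051384 237.25053445] [-4.64716048  0.3112611  -2.85406813] [ 0.03210939  1.04350759 -0.01064587]
w7.png [(311, [411.6, 129.1], [395, 124], [425, 137]), (1927, [405.0, 128.6], [387, 85], [424, 171])]
w15.png [(418, [410.1, 132.9], [392, 124], [425, 143]), (1773, [404.7, 124.0], [387, 83], [424, 170])]
```

Request:
arm_command:
  steps:
    - [-0.03, 0, 0, 0, 0, 0]
    - [-0.06, 0, 0, 0, 0, 0]
    - [-0.08, 0, 0, 0, 0, 0]
    - [-0.08, 0, 0, 0, 0, 0]

```text
t: 25.37
eef_pos: [632.4, 46.2, 237.3]
tcp_rot: [-3.142, 0.001, -0.099]
ft_force: [-5.1, 1.0, -4.8]
opening: 0.123
```

```bash
python3 cat.py w16.png
```

```text
25.4167 [632.40690331  46.27794078 237.31303062] [-5.58502262  0.5652629  -4.011455  ] [ 0.02407345  1.07230815 -0.00848477]
w7.png [(311, [411.6, 129.1], [395, 124], [425, 137]), (1927, [405.0, 128.6], [387, 85], [424, 171])]
w16.png [(420, [410.0, 134.3], [392, 126], [425, 145]), (1749, [404.8, 124.8], [387, 84], [424, 170])]
```

Request:
arm_command:
  steps:
    - [-0.03, 0, 0.02, 0, 0, 0]
    - [-0.06, 0, 0.02, 0, 0, 0]
    - [-0.08, 0, 0.02, 0, 0, 0]
    - [-0.08, 0, 0.02, 0, 0, 0]

```text
t: 25.75
eef_pos: [631.7, 46.3, 237.2]
tcp_rot: [-3.142, 0.0, -0.099]
ft_force: [-4.5, 0.9, -4.7]
opening: 0.122
```

```bash
python3 cat.py w17.png
```

```text
25.8 [631.69974446  46.3344098  237.24379145] [-5.38702478  1.32793674 -3.78567125] [ 0.06156845  0.90525564 -0.01556323]
w7.png [(311, [411.6, 129.1], [395, 124], [425, 137]), (1927, [405.0, 128.6], [387, 85], [424, 171])]
w17.png [(424, [410.1, 135.5], [392, 127], [425, 146]), (1746, [405.0, 125.4], [387, 85], [424, 170])]
```

Run:
```python
import cv2,numpy as np
def tr(f,ref,box):
    a=cv2.imread('pics/'+ref,0).astype(np.float32);b=cv2.imread('pics/'+f,0).astype(np.float32)
    x0,y0,x1,y1=box; A=a[y0:y1,x0:x1];B=b[y0:y1,x0:x1]
    (dx,dy),r=cv2.phaseCorrelate(A,B,cv2.createHanningWindow((x1-x0,y1-y0),cv2.CV_32F)); return round(dx,2),round(dy,2),round(r,2)
for f in ('w7.png','w9.png','w11.png','w13.png','w15.png','w16.png','w17.png'):
    print(f,'pallet',tr(f,'w12.png',(235,165,415,290)),'lane',tr(f,'w12.png',(240,60,500,150)),'stop',tr(f,'w12.png',(440,100,560,290)))
```

```text
w7.png pallet (0.04, 0.58, 0.89) lane (6.76, -0.01, 1.0) stop (6.44, 0.16, 0.92)
w9.png pallet (0.05, 0.51, 0.91) lane (4.11, 0.01, 0.99) stop (3.93, 0.04, 1.01)
w11.png pallet (0.23, 0.54, 0.87) lane (1.24, -0.04, 0.99) stop (1.15, -0.01, 0.99)
w13.png pallet (-0.23, 0.45, 0.87) lane (2.76, 0.01, 0.99) stop (2.62, -0.09, 1.01)
w15.png pallet (0.02, 0.5, 0.95) lane (4.82, -0.03, 1.0) stop (4.5, -0.02, 0.93)
w16.png pallet (0.06, 0.63, 0.86) lane (6.28, 0.02, 0.96) stop (5.93, -0.04, 0.98)
w17.png pallet (-0.36, 0.4, 0.91) lane (7.55, 0.06, 0.99) stop (7.04, -0.03, 0.94)
```

Request:
arm_command:
  steps:
    - [-0.03, 0, 0.01, 0, 0, 0]
    - [-0.06, 0, 0.01, 0, 0, 0]
    - [-0.08, 0, 0.01, 0, 0, 0]
    - [-0.08, 0, 0.01, 0, 0, 0]

```text
t: 26.13
eef_pos: [631.0, 46.4, 237.2]
tcp_rot: [-3.141, -0.0, -0.099]
ft_force: [-3.9, -0.3, -4.8]
opening: 0.121
```

```bash
cat >> cat.py <<'E'
    def tr(f,ref,box):
        a=cv2.imread('pics/'+ref,0).astype(np.float32);b=cv2.imread('pics/'+f,0).astype(np.float32)
        x0,y0,x1,y1=box
        (dx,dy),r=cv2.phaseCorrelate(a[y0:y1,x0:x1],b[y0:y1,x0:x1],cv2.createHanningWindow((x1-x0,y1-y0),cv2.CV_32F)); return round(dx,2),round(dy,2)
    print('pallet',tr(sys.argv[1],'w12.png',(235,165,415,290)),'lane',tr(sys.argv[1],'w12.png',(240,60,500,150)))
E
python3 cat.py w18.png
```

```text
26.1833 [630.97519203  46.39686393 237.22917226] [-3.89198542 -0.04519038 -4.93205403] [ 0.0067206   0.82073973 -0.00891249]
w7.png [(311, [411.6, 129.1], [395, 124], [425, 137]), (1927, [405.0, 128.6], [387, 85], [424, 171])]
w18.png [(424, [410.2, 136.8], [392, 128], [425, 147]), (1714, [405.2, 126.4], [387, 87], [424, 170])]
pallet (-0.08, 0.54) lane (9.03, 0.02)
```

Request:
arm_command:
  steps:
    - [-0.03, 0, 0.01, 0, 0, 0]
    - [-0.06, 0, 0.01, 0, 0, 0]
    - [-0.08, 0, 0.01, 0, 0, 0]
    - [-0.08, 0, 0.01, 0, 0, 0]

```text
t: 26.52
eef_pos: [630.5, 46.4, 237.2]
tcp_rot: [-3.141, -0.001, -0.099]
ft_force: [1.7, 0.2, -7.5]
opening: 0.13
```

```bash
python3 cat.py w19.png
```

```text
26.5667 [630.48852632  46.40488857 237.22987181] [ 1.08823525 -0.19046088 -7.68088785] [-0.06887196 -0.07661261  0.03241143]
w7.png [(311, [411.6, 129.1], [395, 124], [425, 137]), (1927, [405.0, 128.6], [387, 85], [424, 171])]
w19.png [(424, [410.3, 137.2], [393, 128], [425, 147]), (1713, [405.3, 126.5], [387, 87], [425, 170])]
pallet (-0.05, 0.58) lane (9.45, 0.09)
```

Contact with the catch felt: force stepped from −3.9 to +1.7 N. I'm resting the weight, then opening.

Request:
arm_command:
  steps:
    - [0.01, 0, 0.02, 0, 0, 0]
    - [0.02, 0, 0.04, 0, 0, 0]
    - [0.02, 0, 0.04, 0, 0, 0]
    - [0.02, 0, 0.04, 0, 0, 0]

```text
t: 26.9
eef_pos: [630.5, 46.4, 237.2]
tcp_rot: [-3.141, -0.001, -0.099]
ft_force: [-0.3, -1.5, 0.1]
opening: 0.123
```

Request:
arm_command:
  steps:
    - [0, 0, 0, 0, 0, 0]
    - [0, 0, 0, 0, 0, 0]
    - [0, 0, 0, 0, 0, 0]
    - [0, 0, 0, 0, 0, 0]
    - [0, 0, 0, 0, 0, 0]
    - [0, 0, 0, 0, 0, 0]
    - [0, 0, 0, 0, 0, 0]
    - [0, 0, 0, 0, 0, 0]
    - [0, 0, 0, 0, 0, 0]
  jaw: 5

```text
t: 27.65
eef_pos: [630.4, 46.5, 236.7]
tcp_rot: [-3.142, -0.0, -0.099]
ft_force: [-0.1, -0.4, -1.2]
opening: 0.522
```

```bash
python3 cat.py w20.png; python3 -c "
from h import *
s=state(); print(s['opening'],s['ft_force'])"
```

```text
27.7 [630.36476248  46.46317936 236.72917165] [-0.6714658   0.01470742 -0.30594983] [-0.12038398  0.06885112 -0.00187659]
w7.png [(311, [411.6, 129.1], [395, 124], [425, 137]), (1927, [405.0, 128.6], [387, 85], [424, 171])]
w20.png []
pallet (0.87, 0.93) lane (10.5, 0.06)
0.5242666728466148 [-0.6714658   0.01470742 -0.30594983]
```

Free of the handle (50 mm opening, no force). I'm going straight up, then checking from above.

Request:
arm_command:
  steps:
    - [0, 0, -0.5, 0, 0, 0]
    - [0, 0, -1.5, 0, 0, 0]
    - [0, 0, -3, 0, 0, 0]
    - [0, 0, -5, 0, 0, 0]
    - [0, 0, -7.5, 0, 0, 0]
    - [0, 0, -10, 0, 0, 0]
    - [0, 0, -12.5, 0, 0, 0]
    - [0, 0, -14, 0, 0, 0]
    - [0, 0, -15, 0, 0, 0]
    - [0, 0, -15, 0, 0, 0]

```text
t: 28.53
eef_pos: [630.3, 46.5, 389.5]
tcp_rot: [-3.141, -0.004, -0.099]
ft_force: [0.3, 0.7, -0.0]
opening: 0.528
```

Request:
arm_command:
  steps:
    - [-4, 0, 0, 0, 0, 0]
    - [-8, 3, 0, 0, 0, 0]
    - [-10, 7, 0, 0, 0, 0]
    - [-10, 11, 0, 0, 0, 0]
    - [-10, 14, 0, 0, 0, 0]
    - [-10, 14, 0, 0, 0, 0]
    - [-10, 14, 0, 0, 0, 0]

```text
t: 29.12
eef_pos: [516.5, -84.5, 386.1]
tcp_rot: [-3.141, 0.001, -0.103]
ft_force: [1.0, -0.1, 0.3]
opening: 0.526
```

Run:
```python
from h import *
s=state(); print(s['t'],s['eef_pos'],s['ft_force'])
for n,f in (('scene','s9.png'),('wrist','w21.png'),('top','t9.png')): shot(n,f)
a=cv2.imread('pics/s9.png')[190:345,230:420]; b=cv2.imread('pics/w21.png')[0:380,60:600]
cv2.imwrite('pics/v9.png',np.vstack([cv2.resize(a,(368,300)),cv2.resize(b,(426,300))][0:1]) if 0 else np.hstack([cv2.resize(a,(368,300)),cv2.resize(b,(426,300))]))
```

```text
29.1167 [516.54928928 -84.53694197 386.05605968] [ 1.0350134  -0.1377025   0.26193308]
```

View pics/v9.png

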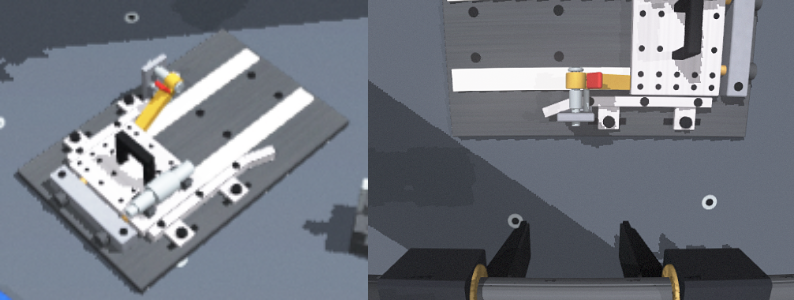

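The catch nose sits right behind the pallet's rear edge, the plungers bear on its front, the shaft is in both vees and the gripper is clear. Handing in.

```bash
python3 -c "
from h import *
print(job_done(), state()['t'])"
```

```text
the job is handed in; nothing more can be done
the job is handed in; nothing more can be done
```

The pallet is docked and the job is handed in at about 29 s of the 72 s allowed. I used the farther of the two pallets, the one carrying the shaft, and set it down at about lane x = −105 mm before sliding it under the catch.

- **Stop and catch:** I pushed in steps of about 0.6–1 mm and felt the catch drop. The most I read along the lane was 10.8 N, against the 18 N limit.
- **Letting go:** I eased back about 5 mm until the catch took the load, where the force stepped from −3.9 to +1.7 N. Then I opened the gripper and withdrew upwards.
- **Final pictures:** The catch is down behind the pallet's rear edge and the shaft is in both vees. The plungers are at its front edge and the gripper is well clear.

Some things did not match expectations or were left unchecked:

- **Catch drop:** It came roughly 7–8 mm after first touch by the arm's position, not 6 mm, probably from give in the grip and an uncertain first-touch point.
- **Downward press:** It reached about 14 N at times during the slide, so some friction is mixed into the force readings.
- **Camera agreement:** The top and wrist cameras disagreed by 2–3 mm, so I placed the pallet using the wrist camera alone.
- **Bystanders:** I did not measure them again afterwards. The route stayed clear of them and no unexpected forces showed.

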